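# Push the sight tube home and press the hold-down lever through the guard window

### The arm

A 6-joint arm with a two-finger parallel gripper is mounted at the origin on the work surface. World frame = base frame: x ahead of the robot, y to its left, z up, the work surface at z = 0. Lengths are in m, angles in rad, forces in N, time in s.
With the tool pointing down it reaches from about 0.25 to 0.775 m from the base axis. Payload 4 kg.
Tool frame: the origin (TCP) lies at the very end of the fingers, on their centre line; the grasp point (between the pads) lies 19 mm behind it; z points along the fingers, y is the line along which they close (so a half turn about z gives the same grasp; the last joint's range is limited). The gripper opens to 94 mm and grips with 3 to 60 N. Pads are 16 mm wide; open, the fingers measure 119 mm over their backs; the gripper's body (75 mm by 177 mm) begins 78 mm behind the grasp point.
Start: joints at [-1.265, 0.087, 1.371, -0, 1.684, -0.103], TCP at [0.219, -0.505, 0.206] pointing down, gripper open.
Joint ranges: [-3.1, 3.1], [-0.76, 2.03], [0.27, 2.55], [-1.08, 4.22], [0.17, 2.65], [-2.57, 2.57]. Speed limits (rad/s): [2.79, 2.79, 3.14, 3.14, 3.14, 3.14].

### API

Orientations are given as [roll, pitch, yaw] about the fixed x, y, z axes, in that order (R = Rz(yaw) Ry(pitch) Rx(roll)).
In Python, from bench import robot, vision gives the robot as it stands.
- The arm moves only by the shell command python3 -m crank 'ROWS'. ROWS is JSON, a list of rows, each a list of 3 entries, a list of its own where there are three numbers: the closure, from 0 (fully open) to 1 (shut), then the shift along the tool's x, y, z in m, then the turn, a rotation vector about the tool's x, y, z in degrees. A call has 1 to 8 rows; each row shifts and turns the commanded pose from where the row before left it, along the tool's axes as they then stand; what a row does not reach is not made up. A row lasts 1/10 s, in which the tool goes at most 50 mm and 8.59 degrees, less where a joint would pass 70% of its speed; a pose out of reach is approached as far as the arm can. A call with a gripper value outside its range is refused whole. The fingers move at their own pace and stop on an object; the grip force is fixed at half the most. Time passes only in rows, so rows that do not move let the fingers close. It gives the time, the measured TCP pose, the force, the opening and the grip force at its end, in the units of the state.
- robot.get_obs(): the state, without advancing time (a new reading comes with each control period).
- vision.snapshot(name): name is "side" or "top"; returns a dict with "color" (400x640x3 uint8, red, green, blue), "z_map" (400x640 float32, m along the optical axis (not along the pixel's ray), 0 where there is no reading), "fx", "fy", "cx", "cy" (pixels), "dist" ([k1, k2, p1, p2, k3] as OpenCV has them; the pictures are not rectified), "R" (3x3) and "t" (3): a world point X has camera coordinates R X + t. Camera axes: x right, y down, z forward; pixel columns grow to the right and rows downward; lengths in m; the calibration is good to about 2 mm. A picture is of the moment at which its call begins.
- robot.close_job(): hands the job in; it is judged then, once.
The state is a dict: "time": time; "joint_positions": joint angles; "qvel": joint speeds; "joint_torque": joint torques, N m; "tool_pos": TCP position; "ee_rot": TCP orientation; "wrist_force": force on the tool from outside, world axes, zero at the start; "wrist_torque": the same for the moment, N m; "width": finger opening in m; "finger_force": force on a finger pad.
Only numpy, scipy, OpenCV 4.12 (cv2) and the standard library are available. Lean on these libraries where they do the work, as an engineer would, in place of code of your own. Each camera call takes 0.05 s, during which the arm holds its last target. There are 200 camera calls.

### The job

With the fingertips, push the capped clear tube along its trough until its end sits against the end stop inside the guard. Then reach down through the window in the top of the guard and press the hold-down lever fully down, without touching the guard. Do not lift the tube, leave everything else standing where it is, and finish with the hand clear of everything.

Things in the scene. Friction and masses are not known exactly. Their poses are not given: they have to be found in the camera images.
- fixture: Fixture fixed to the table, base plate 130 x 400 x 12 mm. Origin: centre of its underside, on the table; z up, y along its V trough towards the end stop. The trough carries the tube with its axis at x 0, z 60 mm; its walls run y -200 to +150 mm, reach 30 mm either side of x 0, tops 49 mm above the table. The lever's bracket stands at x 44 to 66, y 82 to 118 mm, 104 mm high.
- tube: Loose clear tube with red ticks, 240 mm long, 0.18 to 0.35 kg, a flat-ended black cap 50 mm in diameter, 34 mm long, on each end. Lies in the trough. Origin: middle of its axis; y along the tube towards the stop; it may roll about y. Free end: 120 mm from the origin along -y. Home, its origin is at y +30 mm of the fixture; it starts 30 to 80 mm short. Slides under a few newtons.
- guard: Fixed grey guard around the stop end of the fixture, not to be touched. Origin: on the table below the window's centre; axes within 0.06 rad of the fixture's. Top: a 6 mm plate, x -75 to +140, y -90 to +90 mm, upper face 152 mm above the table. Clear panels close the sides, but for the lower 100 mm of the -y side, where the tube passes.
- stop_face (a point): Middle of the end stop's face, on the tube's axis when home, at y +150, z 60 mm of the fixture. The stop is a steel block 64 mm wide, 22 mm thick, 88 mm high. Axes as the fixture's.
- window (a point): Centre of the guard's window at the upper face, 152 mm above the table: a rectangular opening, 110 mm along the guard's x and 120 mm along its y. Axes as the guard's.
- lever_knob (a point): Centre of the top face of the round black knob (32 mm diameter, 10 mm thick) on the hold-down lever, seen through the window and up to 12 mm off the window's centre in x and in y. 132 mm above the table with the lever up, 109 mm with it fully down. Press here, downwards.
- lever (a joint): Hold-down lever's angle (rad): 0 raised, 0.24 fully down on its stop; starts 0 to 0.05. Hinge along the fixture's y, at x 55, y 100, z 96 mm of the fixture; the knob is 100 mm from it towards -x, on a bar 20 mm wide. Moves under 3 to 4 N at the knob and stays where it is left.
- coupling_a: Orange ribbed coupling, 64 mm diameter, 65 mm high, loose near the fixture. Origin: centre of its underside. To be left alone.
- coupling_b: Orange ribbed coupling, 64 mm diameter, 65 mm high, loose near the fixture. Origin: centre of its underside. To be left alone.
- spool: Pale yellow ribbed plastic spool, 60 mm diameter, 72 mm high, loose near the fixture. Origin: centre of its underside. To be left alone.
- cap: Loose black end cap, 52 mm diameter, 24 mm high, loose near the fixture. Origin: centre of its underside. To be left alone.
- spare_tube: Spare clear tube standing upright, 50 mm diameter, 200 mm high, loose near the fixture. Origin: centre of its underside. To be left alone.
- fitting: Small stepped brass fitting, 38 mm diameter, 34 mm high, loose near the fixture. Origin: centre of its underside. To be left alone.
There are look-alikes about, which are no part of the job. What is shaped like the tube but blue or orange is not meant.

How it is judged:
On the way, in this order (a step that is already met when the one before it is completed fails the run):
1. the tube is pushed home against the end stop (y of tube in the frame of fixture above 0.026 m and x of tube in the frame of fixture between -0.006 and 0.006 m and z of tube in the frame of fixture between 0.054 and 0.066 m and angle between the y axis of tube and the y axis of fixture, either way round below 0.05 rad), for 0.2 s.
2. the lever is pressed fully down (value of joint lever above 0.21 rad and y of tube in the frame of fixture above 0.026 m), for 0.2 s.
At the end, for the whole second after the job is handed in: The tube lies in its trough with its end within 4 mm of the end stop, at rest, and the hold-down lever is down, within 0.03 rad (3 mm at the knob) of its lower stop (all of step 2 and x of tube in the frame of fixture between -0.006 and 0.006 m and z of tube in the frame of fixture between 0.054 and 0.066 m and angle between the y axis of tube and the y axis of fixture, either way round below 0.05 rad and linear speed of tube below 0.01 m/s); the robot touches nothing.
It fails at once if the guard is touched (contact force between any of the fingers, the arm and guard above 0.5 N).
It fails at once if the tube is lifted out of its trough (z of tube in the frame of fixture above 0.08 m).
It fails at once if a bystander is moved by more than 20 mm (distance of any of coupling_a, coupling_b, spool, cap, spare_tube, fitting from where it was at the start of the episode above 0.02 m).
It also fails if it takes over 45 s, if anything falls off the work surface, if the arm or the gripper's body presses on something with over 40 N, if the wrist force passes 120 N, or if a joint passes its speed limit or range.

## Working session

There is one attempt and no reset: what is moved stays moved. The work goes in short steps, Python scripts to look and compute and a shell command to move; the robot and the scene stay as the last step left them, time stands still between calls to the robot, and variables do not carry over. Pictures are saved under pics/ and viewed, at most 10 in all, crops included, and the job is handed in when it is done.

```bash
mkdir -p pics
python3 - <<'E'
from bench import robot, vision
import cv2,numpy as np
for n in("side","top"):
    s=vision.snapshot(n); cv2.imwrite(f"pics/{n}0.png",s["color"][...,::-1]); np.savez(f"{n}0.npz",**s)
    print(n,s["fx"],s["fy"],s["cx"],s["cy"],s["dist"],s["R"],s["t"])
o=robot.get_obs();print(o)
E
```

```text
side 489.01490029158026 489.01490029158026 321.67836510572084 198.19428910955986 [-0.07941935  0.          0.          0.          0.        ] [[-0.93544847 -0.3531581   0.01468051]
 [-0.27100349  0.68993411 -0.67122875]
 [ 0.22692129 -0.63187838 -0.74110488]] [0.44509341 0.20571901 1.32828706]
top 505.088808571203 505.088808571203 321.7002232757029 203.43546326025242 [0.01749202 0.         0.         0.         0.        ] [[-0.0184993  -0.99978313 -0.0095644 ]
 [-0.9961659   0.01924878 -0.0853404 ]
 [ 0.08550599  0.00794899 -0.99630595]] [5.29374793e-04 5.08828301e-01 1.35588337e+00]
{'time': 0.1, 'joint_positions': array([-1.26508929e+00,  8.78971124e-02,  1.37209727e+00, -1.31889716e-05,
        1.68359280e+00, -1.03103342e-01]), 'qvel': array([ 4.55266719e-04, -2.00739778e-03, -5.30734783e-03,  2.84742912e-04,
        1.18256789e-05, -1.13331792e-03]), 'joint_torque': array([ 2.17719346e-03, -3.41253233e+01, -3.03302658e+01,  7.19848112e-02,
        3.04152304e-02, -9.35265689e-05]), 'tool_pos': array([ 0.21847585, -0.50420954,  0.20441543]), 'ee_rot': array([-3.13960736e+00, -1.92240288e-04,  4.08808713e-01]), 'wrist_force': array([-0.17489265,  0.44288441,  0.31748287]), 'wrist_torque': array([-0.00713123,  0.02973354, -0.01037596]), 'finger_force': 0.0, 'width': 0.0938693712804588}
```

View pics/top0.png

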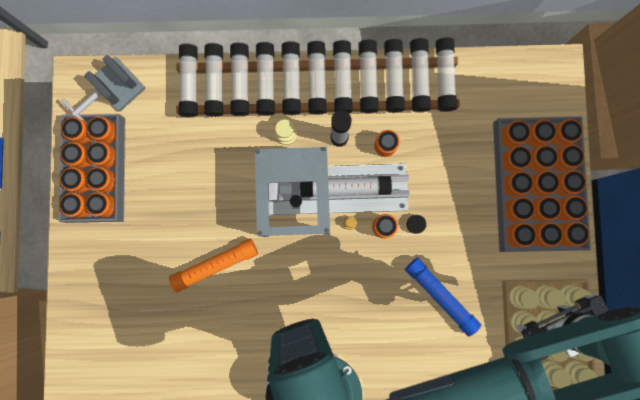

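View pics/side0.png

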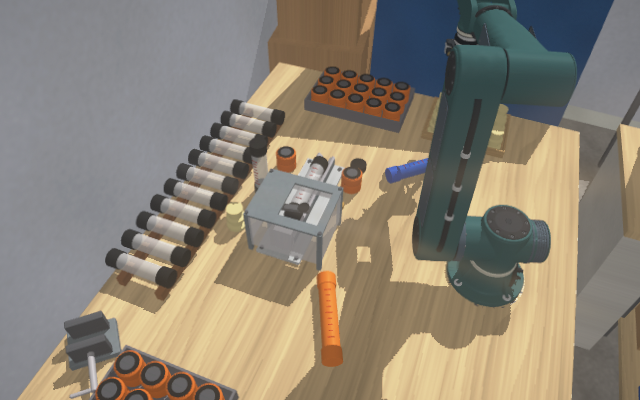

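The top view shows several capped clear tubes. There are ten on the rack (rows 45-110, columns 180-455), the upright spare at (340,128), and one lying in the fixture's trough with caps at (306,187) and (385,185). The trough one has the red ticks and lies in the trough, so it is the one meant. The blue (443,297) and orange (213,265) ones are decoys. I'll confirm in a crop.

```bash
cat > h.py <<'E'
import numpy as np,cv2
def ray(s,px):
    K=np.array([[s["fx"],0,s["cx"]],[0,s["fy"],s["cy"]],[0,0,1]],float)
    u=cv2.undistortPoints(np.array(px,float).reshape(-1,1,2),K,np.array(s["dist"],float)).reshape(-1,2)
    R=np.array(s["R"]);d=np.c_[u,np.ones(len(u))]@R
    return -R.T@np.array(s["t"]),d
def onz(s,px,z):
    c,d=ray(s,px); return c+d*((z-c[2])/d[:,2])[:,None]
def crop(s,x0,y0,x1,y1,k,name):
    im=cv2.resize(np.ascontiguousarray(s["color"][y0:y1,x0:x1,::-1]),None,fx=k,fy=k,interpolation=cv2.INTER_CUBIC)
    for x in range((x0+9)//10*10,x1,10): cv2.putText(im,str(x),((x-x0)*k,8),0,.3,(0,0,255),1); cv2.line(im,((x-x0)*k,10),((x-x0)*k,16),(0,0,255),1)
    for y in range((y0+9)//10*10,y1,10): cv2.putText(im,str(y),(0,(y-y0)*k+4),0,.3,(0,0,255),1)
    cv2.imwrite(name,im)
E
python3 - <<'E'
from h import *
s=np.load("top0.npz"); crop(s,250,110,435,245,4,"pics/c1.png")
s2=np.load("side0.npz"); crop(s2,225,130,385,275,4,"pics/c2.png")
z=s["z_map"]; 
for p in [(290,160),(322,190),(295,201),(385,186),(306,187),(400,170),(340,205)]: print(p,z[p[1],p[0]], onz(s,[p],0)[0].round(3))
E
```

```text
(290, 160) 1.2559738 [0.634 0.077 0.   ]
(322, 190) 1.2486036 [ 0.548 -0.01   0.   ]
(295, 201) 1.2709792 [0.519 0.065 0.   ]
(385, 186) 1.315384 [ 0.556 -0.185  0.   ]
(306, 187) 1.3220687 [0.557 0.034 0.   ]
(400, 170) 1.3888638 [ 0.6   -0.228  0.   ]
(340, 205) 1.3842496 [ 0.505 -0.06   0.   ]
```

View pics/c1.png

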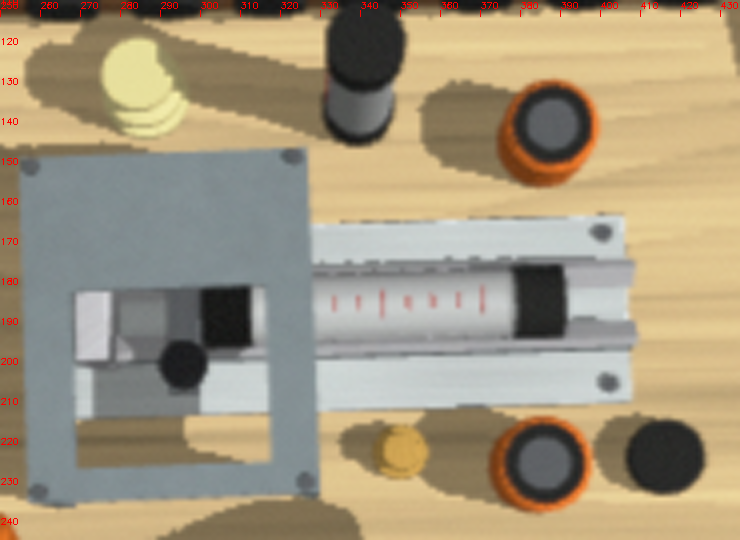

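View pics/c2.png

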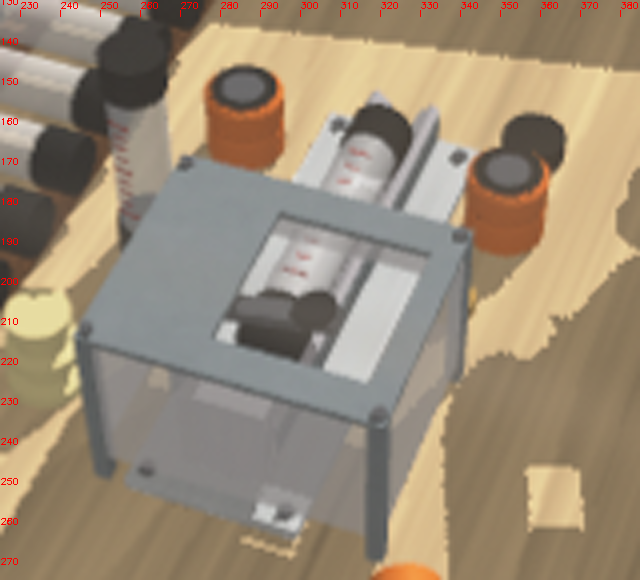

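The crops confirm it: the clear, red-ticked tube in the trough is the target, with its free cap's end at about (391,185) in the top view. The knob is at (295.7,201.2), inside the window with corners at about (268.7,182.7) to (317.7,225.5). The plate's free-end corners are at about (405.7,163.5) and (408,210.5).

Run:
```python
from h import *
s=np.load("top0.npz"); C=lambda l:[(250+x/4,110+y/4) for x,y in l]
print("cam",ray(s,[(0,0)])[0])
pl=onz(s,C([(313,226),(623,214),(632,402),(318,412)]),.012);print("plate",pl.round(4), "w",np.linalg.norm(pl[1]-pl[2]))
win=onz(s,C([(75,291),(267,287),(271,462),(77,467)]),.152);print("win",win.round(4),win.mean(0),np.linalg.norm(win[0]-win[1]),np.linalg.norm(win[1]-win[2]))
g=onz(s,C([(20,157),(306,148),(319,495),(27,505)]),.152);print("guard",g.round(4),g.mean(0))
print("knob",onz(s,C([(183,365)]),.131))
cap=onz(s,C([(567,265),(567,338)]),.07);print("capend",cap, onz(s,C([(567,300)]),.085))
fy=((pl[0]-pl[1])+(pl[3]-pl[2]))/2;fy/=np.linalg.norm(fy);print("fy",fy)
e=(pl[1]+pl[2])/2
for q in (0,.2,.35,.30): print(q,(e+fy*q).round(4))
print("winyaw",np.arctan2(*-( (win[0]-win[1])+(win[3]-win[2]))[:2])*-1)
fx=np.array([fy[1],-fy[0],0])
k=onz(s,C([(183,365)]),.131)[0]-(e+fy*.2);print("knob in fix",k@fx,k@fy)
t=onz(s,C([(567,300)]),.085)[0]-(e+fy*.2);print("free end in fix",t@fx,t@fy)
# bystanders
for n,p,z in [("coupB",(544,463),.065),("cap",(664,457),.024),("fit",(402,452),.034),("coupA",(552,123),.065)]: print(n,onz(s,C([p]),z)[0].round(3))
```

```text
cam [ 0.39095104 -0.02004297  1.39430334]
plate [[ 0.6117 -0.029   0.012 ]
 [ 0.6157 -0.243   0.012 ]
 [ 0.4856 -0.2449  0.012 ]
 [ 0.4829 -0.0299  0.012 ]] w 0.13009430751939943
win [[0.5516 0.1202 0.152 ]
 [0.5517 0.0011 0.152 ]
 [0.4433 0.0006 0.152 ]
 [0.4425 0.12   0.152 ]] [0.49727177 0.06047365 0.152     ] 0.11904387683274609 0.10843291861493481
guard [[ 0.6364  0.1537  0.152 ]
 [ 0.6385 -0.0247  0.152 ]
 [ 0.4225 -0.0285  0.152 ]
 [ 0.4197  0.1509  0.152 ]] [0.52926223 0.0628443  0.152     ]
knob [[0.50614131 0.0551245  0.131     ]]
capend [[ 0.5730352  -0.19566403  0.07      ]
 [ 0.52463903 -0.19420465  0.07      ]] [[ 0.54799575 -0.19298299  0.085     ]]
fy [-0.0158134   0.99987496  0.        ]
0 [ 0.5507 -0.2439  0.012 ]
0.2 [ 0.5475 -0.044   0.012 ]
0.35 [0.5451 0.106  0.012 ]
0.3 [0.5459 0.056  0.012 ]
winyaw -3.1375350550962353
knob in fix -0.039775745769291423 0.09971797188998792
free end in fix -0.001849967803281128 -0.14902035758820775
coupB [ 0.443 -0.177  0.065]
cap [ 0.447 -0.263  0.024]
fit [ 0.453 -0.086  0.034]
coupA [ 0.669 -0.189  0.065]
```

Everything agrees: plate width 130 mm, window 119 x 108 mm, knob at fixture (-40,100), and the free end 59 mm short of home. Next I turn the tool so its x points along the trough, and close the fingers.

```bash
python3 -m crank '[[1,[0,0,0],[0,0,-8.44]],[1,[0,0,0],[0,0,-8.44]],[1,[0,0,0],[0,0,-8.44]],[1,[0,0,0],[0,0,-8.44]],[1,[0,0,0],[0,0,-8.44]],[1,[0,0,0],[0,0,-8.44]],[1,[0,0,0],[0,0,-8.44]],[1,[0,0,0],[0,0,-8.44]]]'
```

```text
time: 0.9
tool_pos: [0.2185, -0.5044, 0.2048]
ee_rot: [-3.141, -0.001, 1.593]
wrist_force: [0.1, -0.4, -0.7]
width: 0.0333
finger_force: 0.0
```

```bash
python3 -m crank '[[1,[0.028,0.040,0],[0,0,0]],[1,[0.028,0.040,0],[0,0,0]],[1,[0.028,0.040,0],[0,0,0]],[1,[0.028,0.040,0],[0,0,0]],[1,[0.028,0.040,0],[0,0,0]],[1,[0.028,0.040,0],[0,0,0]],[1,[0.028,0.040,0],[0,0,0]],[1,[0.024,0.040,0],[0,0,0]]]'
```

```text
time: 1.7
tool_pos: [0.5362, -0.2776, 0.205]
ee_rot: [-3.141, -0.0, 1.588]
wrist_force: [0.2, -0.5, -0.7]
width: 0.0003
finger_force: 0.0
```

```bash
python3 -m crank '[[1,[0,0,0.03],[0,0,0]],[1,[0,0,0.03],[0,0,0]],[1,[0,0,0.02],[0,0,0]],[1,[0,0,0],[0,0,0]]]'
```

```text
time: 2.1
tool_pos: [0.5327, -0.2777, 0.1205]
ee_rot: [-3.134, -0.005, 1.588]
wrist_force: [-0.2, -0.5, -0.6]
width: 0.0004
finger_force: 0.0
```

```bash
python3 -m crank '[[1,[0.02,0.018,0.02],[0,0,0]],[1,[0.0,0,0.03],[0,0,0]],[1,[0,0,0.013],[0,0,0]],[1,[0,0,0],[0,0,0]],[1,[0,0,0],[0,0,0]]]'
```

```text
time: 2.6
tool_pos: [0.553, -0.2599, 0.0637]
ee_rot: [3.14, 0.001, 1.587]
wrist_force: [0.1, -0.6, 0.6]
width: 0.0007
finger_force: 0.0
```

```bash
python3 -m crank '[[1,[0.01,-0.003,0.005],[0,0,0]],[1,[0.015,0,0],[0,0,0]],[1,[0.015,0,0],[0,0,0]],[1,[0,0,0],[0,0,0]],[1,[0,0,0],[0,0,0]]]'
```

```text
time: 3.1
tool_pos: [0.5493, -0.2185, 0.058]
ee_rot: [3.141, 0.001, 1.589]
wrist_force: [-0.7, 0.8, 0.1]
width: 0.0007
finger_force: 0.0
```

Now the push, at about 60 mm/s.

```bash
python3 -m crank '[[1,[0.006,0,0],[0,0,0]],[1,[0.006,0,0],[0,0,0]],[1,[0.006,0,0],[0,0,0]],[1,[0.006,0,0],[0,0,0]],[1,[0.006,0,0],[0,0,0]],[1,[0.006,0,0],[0,0,0]],[1,[0.006,0,0],[0,0,0]],[1,[0,0,0],[0,0,0]]]'
```

```text
time: 3.9
tool_pos: [0.5483, -0.1761, 0.0575]
ee_rot: [-3.142, -0.001, 1.588]
wrist_force: [-0.5, 1.0, -0.2]
width: 0.0003
finger_force: 0.0
```

```bash
python3 -m crank '[[1,[0.005,0,0],[0,0,0]],[1,[0.005,0,0],[0,0,0]],[1,[0.005,0,0],[0,0,0]],[1,[0.005,0,0],[0,0,0]],[1,[0.003,0,0],[0,0,0]],[1,[0.003,0,0],[0,0,0]]]'
python3 - <<'E'
from bench import vision
from h import *
s=vision.snapshot("top");np.savez("top1.npz",**s);crop(s,250,140,435,245,4,"pics/c3.png")
E
```

```text
time: 4.5
tool_pos: [0.5479, -0.151, 0.0575]
ee_rot: [3.141, 0.0, 1.587]
wrist_force: [0.1, -2.3, -0.1]
width: 0.0006
finger_force: 0.9
```

View pics/c3.png

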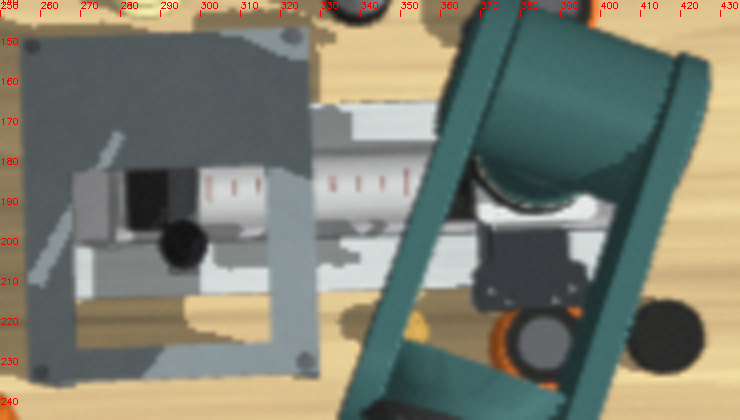

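The tube has advanced: its front cap is at columns 281-292, with the stop face at about column 278, so a gap of a few mm remains. I'll keep pushing in small steps until the force rises.

```bash
python3 -m crank '[[1,[0.002,0,0],[0,0,0]],[1,[0.002,0,0],[0,0,0]],[1,[0.002,0,0],[0,0,0]],[1,[0.001,0,0],[0,0,0]],[1,[0.001,0,0],[0,0,0]]]'
```

```text
time: 5.05
tool_pos: [0.5478, -0.1433, 0.0576]
ee_rot: [3.141, 0.0, 1.587]
wrist_force: [-0.3, -2.1, 0.1]
width: 0.0006
finger_force: 1.0
```

```bash
python3 -m crank '[[1,[0.001,0,0],[0,0,0]],[1,[0.001,0,0],[0,0,0]],[1,[0.001,0,0],[0,0,0]]]';python3 -m crank '[[1,[0.001,0,0],[0,0,0]],[1,[0.001,0,0],[0,0,0]]]'
```

```text
time: 5.35
tool_pos: [0.5478, -0.1411, 0.0576]
ee_rot: [3.141, 0.002, 1.587]
wrist_force: [-0.0, -5.7, -1.2]
width: 0.0001
finger_force: 2.9
time: 5.55
tool_pos: [0.5477, -0.1412, 0.0577]
ee_rot: [3.141, 0.006, 1.586]
wrist_force: [0.4, -10.2, -0.2]
width: 0.0004
finger_force: 5.1
```

The force is climbing and the motion stopped at y -0.1412, against -0.142 predicted, so the tube is home. I'll hold briefly, back off and rise.

```bash
python3 -m crank '[[1,[0,0,0],[0,0,0]],[1,[0,0,0],[0,0,0]],[1,[-0.01,0,0],[0,0,0]],[1,[-0.03,0,0],[0,0,0]],[1,[-0.02,0,0],[0,0,0]],[1,[0,0,-0.02],[0,0,0]],[1,[0,0,-0.04],[0,0,0]],[1,[0,0,-0.04],[0,0,0]]]'; python3 -m crank '[[1,[0,0,-0.04],[0,0,0]],[1,[0,0,-0.04],[0,0,0]],[1,[0.02,-0.02,-0.01],[0,0,0]],[1,[0.04,-0.02,0],[0,0,0]],[1,[0.04,0,0],[0,0,0]],[1,[0.04,0,0],[0,0,0]],[1,[0,0,0],[0,0,0]],[1,[0,0,0],[0,0,0]]]'
```

```text
time: 6.35
tool_pos: [0.5475, -0.1973, 0.157]
ee_rot: [-3.138, -0.004, 1.587]
wrist_force: [-0.5, -0.8, -0.8]
width: 0.0007
finger_force: 0.0
time: 7.15
tool_pos: [0.506, -0.0578, 0.2474]
ee_rot: [-3.141, -0.001, 1.59]
wrist_force: [0.7, -0.3, 0.3]
width: 0.0006
finger_force: 0.0
```

Run:
```python
from bench import vision
from h import *
s=vision.snapshot("top");np.savez("top2.npz",**s);s2=vision.snapshot("side")
crop(s,250,140,435,245,4,"pics/a.png");crop(s2,225,130,410,275,4,"pics/b.png")
a=cv2.imread("pics/a.png");b=cv2.imread("pics/b.png");cv2.imwrite("pics/c4.png",cv2.resize(np.vstack([a,b]),None,fx=.6,fy=.6,interpolation=cv2.INTER_AREA))
```

```text
(no output)
```

View pics/c4.png

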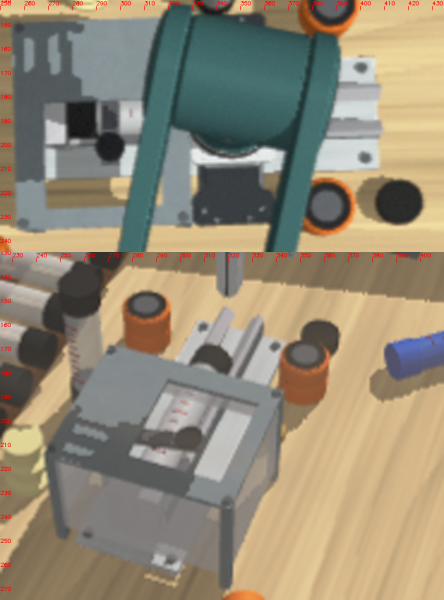

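The tube's front cap now touches the stop (top view, columns 277-289). The knob is still at (295.5,201), raised. I move over it and lower to just above the knob.

```bash
python3 -m crank '[[1,[0.03,-0.002,0],[0,0,0]],[1,[0.04,0,0],[0,0,0]],[1,[0.03,0,0],[0,0,0]],[1,[0.012,0,0],[0,0,0]],[1,[0,0,0],[0,0,0]],[1,[0,0,0],[0,0,0]],[1,[0,0,0],[0,0,0]]]'
```

```text
time: 7.95
tool_pos: [0.5027, 0.0516, 0.2473]
ee_rot: [-3.141, 0.001, 1.585]
wrist_force: [0.5, -0.3, -0.2]
width: 0.0004
finger_force: 0.0
```

```bash
python3 -m crank '[[1,[0.003,0.001,0.03],[0,0,0]],[1,[0,0,0.03],[0,0,0]],[1,[0,0,0.03],[0,0,0]],[1,[0,0,0.015],[0,0,0]],[1,[0,0,0],[0,0,0]]]';python3 -m crank '[[1,[0,0,0.005],[0,0,0]],[1,[0,0,0.005],[0,0,0]],[1,[0,0,0.005],[0,0,0]],[1,[0,0,0.005],[0,0,0]],[1,[0,0,0.005],[0,0,0]]]'
```

```text
time: 8.45
tool_pos: [0.5019, 0.0552, 0.1399]
ee_rot: [-3.136, 0.0, 1.586]
wrist_force: [1.1, -0.8, 0.1]
width: 0.0001
finger_force: 0.0
time: 8.95
tool_pos: [0.5036, 0.0561, 0.118]
ee_rot: [3.141, 0.0, 1.587]
wrist_force: [-2.4, 0.1, 4.2]
width: 0.0004
finger_force: 1.6
```

```bash
python3 -m crank '[[1,[0,0,0.003],[0,0,0]],[1,[0,0,0.002],[0,0,0]],[1,[0,0,0.001],[0,0,0]],[1,[0,0,0.001],[0,0,0]]]';python3 -m crank '[[1,[0,0,0.001],[0,0,0]],[1,[0,0,0.001],[0,0,0]],[1,[0,0,0],[0,0,0]]]'
```

```text
time: 9.35
tool_pos: [0.5034, 0.0561, 0.1104]
ee_rot: [-3.141, -0.0, 1.587]
wrist_force: [-2.4, 0.3, 2.8]
width: 0.0003
finger_force: 1.5
time: 9.65
tool_pos: [0.5035, 0.0561, 0.1092]
ee_rot: [3.141, 0.0, 1.587]
wrist_force: [-3.0, 0.1, 4.9]
width: 0.0004
finger_force: 2.8
```

```bash
python3 -m crank '[[1,[0,0,0.001],[0,0,0]],[1,[0,0,0.001],[0,0,0]],[1,[0,0,0.001],[0,0,0]],[1,[0,0,0],[0,0,0]]]';python3 -m crank '[[1,[0,0,0.001],[0,0,0]],[1,[0,0,0.001],[0,0,0]],[1,[0,0,0],[0,0,0]]]'
```

```text
time: 10.05
tool_pos: [0.5036, 0.0561, 0.109]
ee_rot: [3.14, 0.0, 1.587]
wrist_force: [-8.3, -1.4, 16.2]
width: 0.0003
finger_force: 8.0
time: 10.35
tool_pos: [0.5036, 0.0561, 0.1088]
ee_rot: [3.139, 0.0, 1.587]
wrist_force: [-11.6, -0.3, 22.6]
width: 0.0007
finger_force: 11.5
```

It is hard on the lower stop: 22 N at z 0.109. I retreat straight up, then aside towards the robot.

```bash
python3 -m crank '[[1,[0,0,0],[0,0,0]],[1,[0,0,-0.008],[0,0,0]],[1,[0,0,-0.02],[0,0,0]],[1,[0,0,-0.04],[0,0,0]],[1,[0,0,-0.04],[0,0,0]],[1,[0,0,-0.04],[0,0,0]],[1,[0,0,-0.02],[0,0,0]],[1,[0,0,0],[0,0,0]]]' && python3 -m crank '[[1,[-0.03,-0.03,0],[0,0,0]],[1,[-0.04,-0.03,0],[0,0,0]],[1,[-0.04,-0.03,0],[0,0,0]],[1,[-0.04,-0.03,0],[0,0,0]],[1,[-0.04,-0.02,0],[0,0,0]],[1,[-0.04,0,0],[0,0,0]],[1,[-0.04,0,0],[0,0,0]],[1,[0,0,0],[0,0,0]]]'
python3 - <<'E'
from bench import vision
from h import *
s=vision.snapshot("top");np.savez("top3.npz",**s);s2=vision.snapshot("side")
crop(s,250,110,435,245,4,"pics/a.png");crop(s2,225,130,410,275,4,"pics/b.png")
a=cv2.imread("pics/a.png");b=cv2.imread("pics/b.png");cv2.imwrite("pics/c5.png",cv2.resize(np.vstack([a,b]),None,fx=.53,fy=.53,interpolation=cv2.INTER_AREA))
s0=np.load("top0.npz")
for q in (s0,s):
    z=q["z_map"];c=q["color"].astype(int).sum(2)
    m=np.zeros_like(z,bool);m[194:210,286:304]=1;m&=(c<130)
    print("knob z",np.median(1/1*z[m]),m.sum(),np.argwhere(m).mean(0))
E
```

```text
time: 11.15
tool_pos: [0.5057, 0.056, 0.2751]
ee_rot: [3.133, 0.0, 1.587]
wrist_force: [0.4, -0.6, -0.2]
width: 0.0005
finger_force: 0.0
time: 11.95
tool_pos: [0.3669, -0.2197, 0.2681]
ee_rot: [-3.138, -0.001, 1.581]
wrist_force: [-0.5, 1.4, -1.4]
width: 0.0004
finger_force: 0.0
knob z 1.2691745 101 [200.1980198  295.98019802]
knob z 1.2905638 104 [201.97115385 294.84615385]
```

View pics/c5.png

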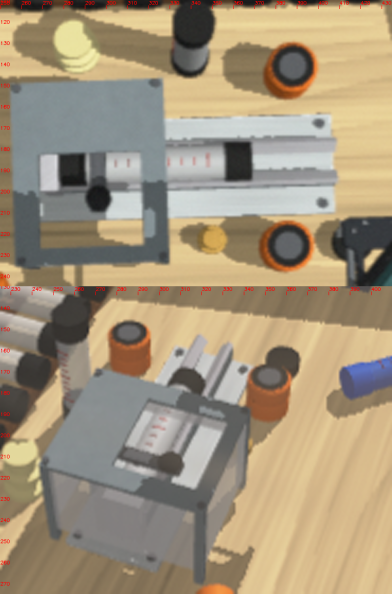

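The pictures show the tube's front cap against the stop (columns 278-290) and its free end at about column 369. The knob is about 21 mm lower than at the start, all bystanders are in place, and the hand is clear.

```bash
python3 -m crank '[[1,[0,0,0],[0,0,0]],[1,[0,0,0],[0,0,0]],[1,[0,0,0],[0,0,0]]]' && python3 -c "
from bench import robot
print(robot.close_job())"
```

```text
time: 12.35
tool_pos: [0.3682, -0.2152, 0.2715]
ee_rot: [3.141, 0.0, 1.589]
wrist_force: [-0.3, -0.3, -0.2]
width: 0.0006
finger_force: 0.0
the job is handed in; nothing more can be done
None
```

I handed the job in at 12.35 s of the 45 s; no verdict came back, but the last pictures and forces show the tube against the end stop, the lever fully down, the other items in place and the hand clear.

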